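# Nest the cup set and hold the sprung gauge arm over it

### The arm

A 7-joint arm with a two-finger parallel gripper is mounted at the origin on a cart in front of the work surface, level with it; the furniture and walls round the work are solid. World frame = base frame: x ahead of the robot, y to its left, z up, the work surface at z = 0. Lengths are in m, angles in rad, forces in N, time in s.
With the tool pointing down it reaches from about 0.4 to 0.925 m from the base axis. Payload 5.6 kg.
Tool frame: the origin (TCP) lies midway between the tips of the shut fingers; the grasp point (between the pads) lies 19 mm behind it; z points along the fingers, y is the line along which they close (so a half turn about z gives the same grasp; the last joint's range is limited). The gripper opens to 85 mm and grips with 20 to 120 N. Pads are 22 mm wide; open, the fingers measure 114 mm over their backs; the gripper's body (76 mm by 85 mm) begins 54 mm behind the grasp point. The pads swing forward as they close: fully open they stand 13 mm farther back than shut.
Start: joints at [-1.257, 0.468, -0.012, 1.603, 0.006, 1.071, -0.056], TCP at [0.227, 0.609, 0.231] pointing down, gripper open.
Joint ranges: [-2.53, 2.53], [-0.31, 2.02], [-1.57, 1.55], [0.28, 2.44], [-1.29, 4.43], [0.15, 1.84], [-2.92, 2.92]. Speed limits (rad/s): [2.57, 2.57, 3.14, 3.14, 3.14, 3.14, 3.14].

### API

Orientations are given as a unit quaternion [x, y, z, w].
In Python, from cell import manip gives the robot as it stands. The module is installed in compiled form; this text tells all that it offers.
- The arm moves only by the tool drive_tool, never from a script. Its argument "moves" is a list of rows, each a list of 3 entries, a list of its own where there are three numbers: the shift along the world's x, y, z in mm, then the turn about the world's z in rad, then the finger opening in mm, from 0 to 85.4. In form: [[[tx, ty, tz], yaw, claw], ...]. A call has 1 to 5 rows; each row is the pose to reach, as a shift and turn from the pose commanded when the call began; what a row does not reach only later rows make up. A row lasts 1/10 s, in which the tool goes at most 50 mm and 8.59 degrees, less where a joint would pass 70% of its speed; a pose out of reach is approached as far as the arm can. A call with a gripper value outside its range is refused whole. The fingers move at their own pace and stop on an object; the grip force is fixed at half the most. Time passes only in rows, so rows that repeat a pose let the fingers close. It gives the time, the measured TCP pose, the force, the opening and the grip force at its end, in the units of the state.
- manip.state(): the state, without advancing time (a new reading comes with each control period).
- manip.camera(name): name is "side" or "top"; returns the picture (480x640x3 uint8, red, green, blue); there is no depth.
- manip.camera_model(name): a dict with "fov_y" (degrees; the focal length in pixels is half the picture's height over the tangent of half this angle, whatever the lens; pixels are square), "cx", "cy" (the principal point, pixels), "k1" (the pictures are not rectified: a ray, as slopes to the right and down, at radius r is drawn at 1 + k1 r^2 times it, then the intrinsics apply), "rvec" (rotation vector, rad) and "tvec" (3), from world to camera coordinates, as OpenCV has them. Camera axes: x right, y down, z forward; pixel columns grow to the right and rows downward; lengths in m; the calibration is good to about 2 mm. A picture is of the moment at which its call begins. camera_model takes no time and is no camera call.
- manip.close_job(): hands the job in; it is judged then, once.
The state is a dict: "clock": time; "q": joint angles; "joint_vel": joint speeds; "joint_efforts": joint torques, N m; "tool_pos": TCP position; "tcp_rot": TCP orientation; "contact_force": force on the tool from outside, world axes, zero at the start; "moment": the same for the moment, N m; "finger_gap": opening from 0.0 (shut) to 1.0 (fully open); "grasp_force": force on a finger pad.
Only numpy, scipy, OpenCV 4.12 (cv2) and the standard library are available. Lean on these libraries where they do the work, as an engineer would, in place of code of your own. Each camera call takes 0.05 s, during which the arm holds its last target. There are 200 camera calls.

### The job

Nest the steel cups in size order in the fixture: stand the medium cup inside the large cup that waits in the locating ring, then the small cup inside the medium one, all upright and fully down on the floor of the cup outside it. Then swing the fixture's spring-loaded arm forward (by the upright post at its end) over the nested set until it is against its stop, and finish there with the gripper still holding it against the spring (let go and it flies back). Leave the other things on the table where they are.

Things in the scene. Friction and masses are not known exactly. Their poses are not given: they have to be found in the camera images.
- seat (a point): Centre of the dark steel locating ring (90 mm across, 80 inside, 6 high) on the fixed aluminium base plate, on its top face, 8 mm above the table. Axes of the fixture: x away from the robot at yaw 0, y left to the arm's pivot. The plate spans x +-65 mm, y -60 to +190 mm.
- large_cup_center (a point): Centre (half-way up) of the large cup: open straight round steel cup, 76 mm outside, 70 mm inside, 40 mm high, floor 4 mm thick. It stands loose in the locating ring with 2 mm of play, and stays there.
- medium_cup_center (a point): Centre (half-way up) of the medium cup: open straight round steel cup, 60 mm outside, 54 mm inside, 66 mm high, floor 4 mm thick, about 0.12 kg, standing upright on the table to the right of the fixture. Nested, its rim stands 78 mm above the table, 30 mm above the large cup's rim.
- small_cup_center (a point): Centre (half-way up) of the small cup: open straight round steel cup, 40 mm outside, 34 mm inside, 92 mm high, floor 4 mm thick, about 0.10 kg, standing on the table right of the fixture; which of the two loose cups stands nearer the fixture varies. Nested, its rim is 108 mm above the table, 30 mm above the medium cup's rim.
- post_center (a point): Centre of the free height of the upright round aluminium post at the outer end of the arm: 16 mm thick, rising from the arm's top face (132 mm above the table) to 177 mm above the table; this point is 155 mm above the table. It is 140 mm from the pivot axis. With the arm against its stop it is above the centre of the locating ring.
- pivot_axis (a point): Point on the arm's vertical pivot axis, 155 mm above the table, fixed to the fixture, 140 mm from the ring's centre along the fixture's y. Below it stands a grey round housing 52 mm across, with a flange 112 mm across at 102 to 108 mm above the table and two stop pins up to 135 mm.
- cage_arm (a joint): Angle of the sprung arm (two slim steel plates with black wheels between, 22 mm wide, underside 116 mm above the table, 8 mm over the nested set). 0: rest, swung back away from the robot; 1.25 rad: at its stop, over the ring. Grows clockwise from above, post coming towards the robot. The spring pulls back with about 2 N at the post at rest, 6 N at the stop.
Mind the look-alikes: they are no part of the job. What is shaped like the part that bears small_cup_center but green or orange is not meant.

How it is judged:
By the outcome, as a careful person would: the job done as asked, in the order asked, and still so for the second after the job is handed in, while the arm keeps its last pose, push and grip.
It also fails if it takes over 64 s, if anything falls off the work surface, if the arm or the gripper's body presses on something with over 40 N, if the wrist force passes 120 N, or if a joint passes its speed limit or range.

## Working session

There is one attempt and no reset: what is moved stays moved. The work goes in short steps, Python scripts to look and compute and a tool call to move; the robot and the scene stay as the last step left them, time stands still between calls to the robot, and variables do not carry over. Pictures are saved under pics/ and viewed, at most 10 in all, crops included, and the job is handed in when it is done.

Besides the shell and the picture viewer there is one more tool, called after ">>>" as name([rows], argument=value, ...), one row to a line, values as JSON. drive_tool: Moves the arm, as the interface text tells. Its arguments: {"type":"object","properties":{"moves":{"type":"array"}},"required":["moves"]}

```bash
mkdir -p pics
cat > h.py <<'E'
import numpy as np, cv2
from cell import manip
def cam(n):
    m=manip.camera_model(n); f=240/np.tan(np.radians(m["fov_y"])/2)
    R=cv2.Rodrigues(np.array(m["rvec"],float))[0]; t=np.array(m["tvec"],float)
    K=np.array([[f,0,m["cx"]],[0,f,m["cy"]],[0,0,1]]); return K,np.array([m["k1"],0,0,0,0.]),R,t
def ray(n,u,v):
    K,d,R,t=cam(n); p=cv2.undistortPoints(np.array([[[u,v]]],float),K,d)[0,0]
    return -R.T@t, R.T@np.array([p[0],p[1],1])
def onz(n,u,v,z):
    o,d=ray(n,u,v); return o+d*(z-o[2])/d[2]
def proj(n,P):
    K,d,R,t=cam(n); return cv2.projectPoints(np.array(P,float).reshape(-1,1,3),cv2.Rodrigues(R)[0],t,K,d)[0][:,0]
def shot(n,f):
    im=manip.camera(n); cv2.imwrite("pics/"+f,cv2.cvtColor(im,cv2.COLOR_RGB2BGR)); return im
E
python3 - <<'E'
from h import *
for n in("top","side"):
    shot(n,n+"0.png"); K,d,R,t=cam(n); print(n,K[0,0],-R.T@t,R[2])
s=manip.state(); print(s["clock"],s["tool_pos"],s["tcp_rot"],s["finger_gap"])
E
```

```text
top 502.9570090103411 [ 0.37874011 -0.14252732  1.0784526 ] [ 0.1558624  -0.03328808 -0.98721771]
side 467.1218725932313 [ 0.27601797 -0.80602442  0.72770458] [ 0.27551468  0.71046175 -0.6475614 ]
0.1 [0.22690076 0.60857249 0.23040855] [ 1.77460023e-01  9.84127673e-01 -8.10374223e-04 -8.26112229e-05] 1.0013736099151438
```

View pics/top0.png

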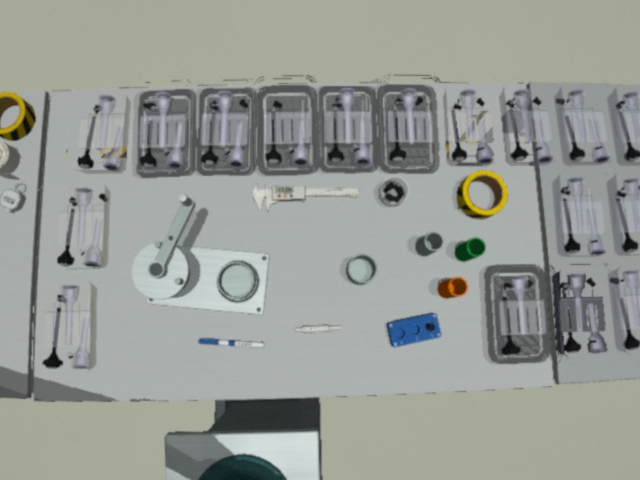

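View pics/side0.png

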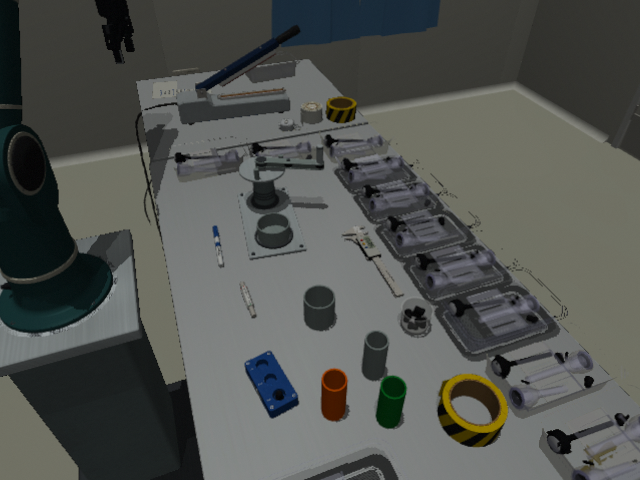

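The top view shows the large cup at (238,281), the medium at (361,268), the small grey one at (430,243), the post at about (183,198) and the pivot at about (157,269). I'll zoom in on these.

Run:
```python
from h import *
for n,u,v,z in [("top",238,281,.048),("top",361,268,.066),("top",430,240,.092),("top",183,198,.177),("top",157,269,.135),("side",274,222,.048),("side",320,294,.066),("side",376,339,.092)]: print(n,u,v,onz(n,u,v,z).round(4))
t=cv2.imread("pics/top0.png"); s=cv2.imread("pics/side0.png")
c=lambda im,x,y,w,h,k:cv2.resize(im[y:y+h,x:x+w],None,fx=k,fy=k,interpolation=cv2.INTER_CUBIC)
a=np.hstack([c(t,205,245,66,66,4),c(t,330,235,66,66,4),c(t,400,215,66,66,4)])
b=np.hstack([c(s,241,195,66,66,4),c(s,290,275,66,66,4),c(s,345,322,66,66,4)])
cv2.imwrite("pics/z0.png",np.vstack([a,b]))
```

```text
top 238 281 [ 0.4626 -0.0049  0.048 ]
top 361 268 [ 0.4813 -0.2561  0.066 ]
top 430 240 [ 0.5314 -0.3947  0.092 ]
top 183 198 [0.6071 0.0789 0.177 ]
top 157 269 [0.4816 0.1365 0.135 ]
side 274 222 [0.468  0.0054 0.048 ]
side 320 294 [ 0.4846 -0.2517  0.066 ]
side 376 339 [ 0.5286 -0.3981  0.092 ]
```

View pics/z0.png

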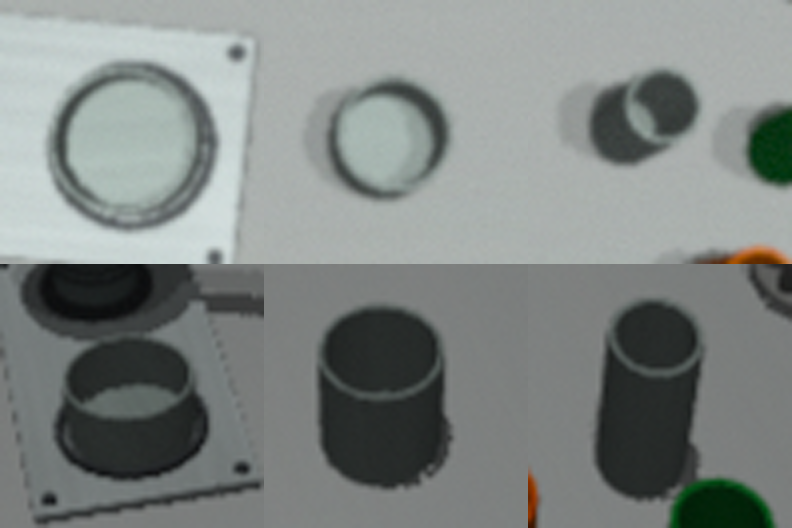

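The zoom shows the rims clearly, so I'll convert their centres to positions.

Run:
```python
from h import *
def two(a,b):
    (o1,d1),(o2,d2)=ray("top",*a),ray("side",*b)
    s=np.linalg.lstsq(np.c_[d1,-d2],o2-o1,rcond=None)[0]; return (o1+s[0]*d1+o2+s[1]*d2)/2
for nm,a,b,z in [("large",(238.3,280.5),(272.7,222.9),.048),("med",(360.9,269),(319,296.4),.066),("small",(431.9,242.4),(376.7,340),.092)]:
    print(nm,onz("top",*a,z).round(4),onz("side",*b,z).round(4),two(a,b).round(4))
print("ring",onz("top",238,280.9,.014).round(4))
```

```text
large [ 0.4636 -0.0056  0.048 ] [0.4643 0.0033 0.048 ] [ 0.4625 -0.0066  0.0563]
med [ 0.4793 -0.2558  0.066 ] [ 0.4808 -0.2566  0.066 ] [ 0.4801 -0.2561  0.0654]
small [ 0.5264 -0.3983  0.092 ] [ 0.5288 -0.4003  0.092 ] [ 0.528  -0.3991  0.0905]
ring [ 4.656e-01 -4.000e-04  1.400e-02]
```

>>> drive_tool([
  [[50, -20, 10], 0, 85],
  [[100, -50, 10], 0, 85],
  [[150, -80, 10], 0, 85],
  [[180, -120, 10], 0, 85],
  [[200, -160, 10], 0, 85],
])

```text
clock: 0.6
tool_pos: [0.4216, 0.4596, 0.2405]
tcp_rot: [0.178, 0.984, -0.0, 0.0]
contact_force: [0.8, 0.3, 0.0]
finger_gap: 0.997
grasp_force: 0.0
```

>>> drive_tool([
  [[5, -50, 0], 0, 85],
  [[10, -100, 0], 0, 85],
  [[14, -150, 0], 0, 85],
  [[18, -200, 0], 0, 85],
  [[20, -250, 0], 0, 85],
])

```text
clock: 1.1
tool_pos: [0.4393, 0.2098, 0.2411]
tcp_rot: [0.178, 0.984, -0.0, -0.0]
contact_force: [0.5, 0.1, 0.7]
finger_gap: 0.994
grasp_force: 0.0
```

>>> drive_tool([
  [[5, -50, 0], 0, 85],
  [[10, -100, 0], 0, 85],
  [[15, -150, 0], 0, 85],
  [[20, -200, 0], 0, 85],
  [[25, -250, 0], 0, 85],
])

```text
clock: 1.6
tool_pos: [0.464, -0.0387, 0.2413]
tcp_rot: [0.177, 0.984, 0.0, 0.0]
contact_force: [1.2, -0.5, -0.3]
finger_gap: 0.993
grasp_force: 0.0
```

>>> drive_tool([
  [[4, -50, 0], 0, 85],
  [[8, -100, 0], 0, 85],
  [[12, -150, 0], 0, 85],
  [[13, -200, 0], 0, 85],
  [[13, -216, 0], 0, 85],
])

```text
clock: 2.1
tool_pos: [0.476, -0.2585, 0.2413]
tcp_rot: [0.181, 0.984, -0.001, 0.0]
contact_force: [1.0, -0.0, 0.6]
finger_gap: 0.999
grasp_force: 0.0
```

Run:
```python
from h import *
s=manip.state(); print(s["clock"],s["tool_pos"],s["q"])
t=shot("top","top1.png"); d=shot("side","side1.png")
# ring / plate: dark ring & bright plate
c=lambda im,x,y,w,h,k:cv2.resize(im[y:y+h,x:x+w],None,fx=k,fy=k,interpolation=cv2.INTER_CUBIC)
a=np.hstack([c(t,125,185,160,135,2.5),c(t,310,200,160,135,2.5)])
b=np.hstack([c(d,235,140,100,62*2,4)[:300],c(d,260,220,100,124,4)[:300]])
cv2.imwrite("pics/z1.png",np.vstack([a[:300],b[:,:800]])[:,:,::-1])
```

```text
2.1 [ 0.47601257 -0.25850542  0.24131564] [ 0.02689622  0.28406557  0.49110201  1.88648873 -0.15377308  1.00738496
  1.79074342]
```

View pics/z1.png

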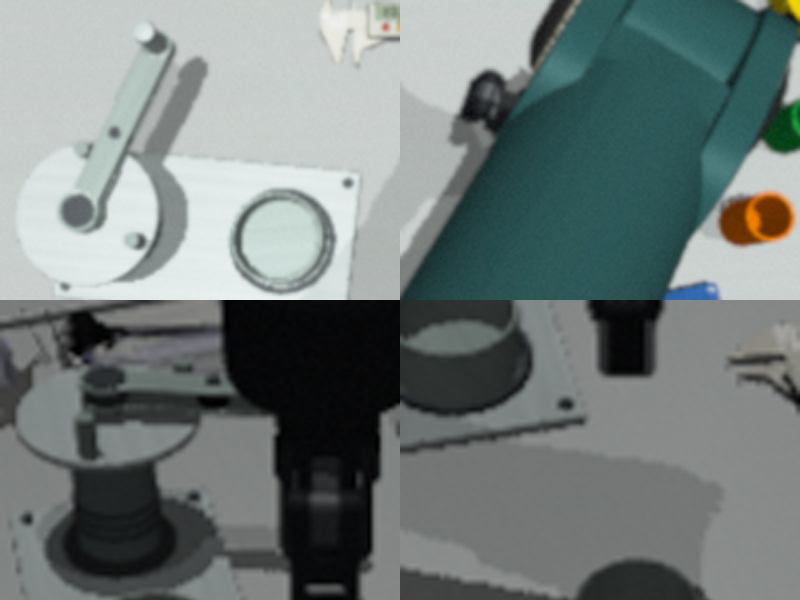

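The post (184,198), pivot (156,269) and ring (238,281) agree with the 140 mm radii. That puts the seat at about (0.465, 0.000).

>>> drive_tool([
  [[0, 0, -20], 0, 85],
  [[0, 0, -20], 0, 85],
  [[0, 0, -20], 0, 85],
])

```text
clock: 2.5
tool_pos: [0.4774, -0.2513, 0.2211]
tcp_rot: [0.177, 0.984, 0.0, -0.001]
contact_force: [0.2, 0.1, 0.5]
finger_gap: 0.994
grasp_force: 0.0
```

>>> drive_tool([
  [[3, -5, -50], 0, 85],
  [[3, -5, -90], 0, 85],
  [[3, -5, -110], 0, 85],
  [[3, -5, -125], 0, 85],
  [[3, -5, -125], 0, 85],
])

```text
clock: 3.0
tool_pos: [0.48, -0.2568, 0.0953]
tcp_rot: [0.177, 0.984, 0.0, -0.001]
contact_force: [-0.5, -0.4, 0.9]
finger_gap: 0.993
grasp_force: 0.0
```

Run:
```python
from h import *
d=shot("side","side2.png"); print(manip.state()["tool_pos"])
cv2.imwrite("pics/z2.png",cv2.resize(d[200:350,240:440],None,fx=4,fy=4,interpolation=cv2.INTER_CUBIC)[:,:,::-1])
```

```text
[ 0.48077146 -0.25744131  0.09654313]
```

View pics/z2.png

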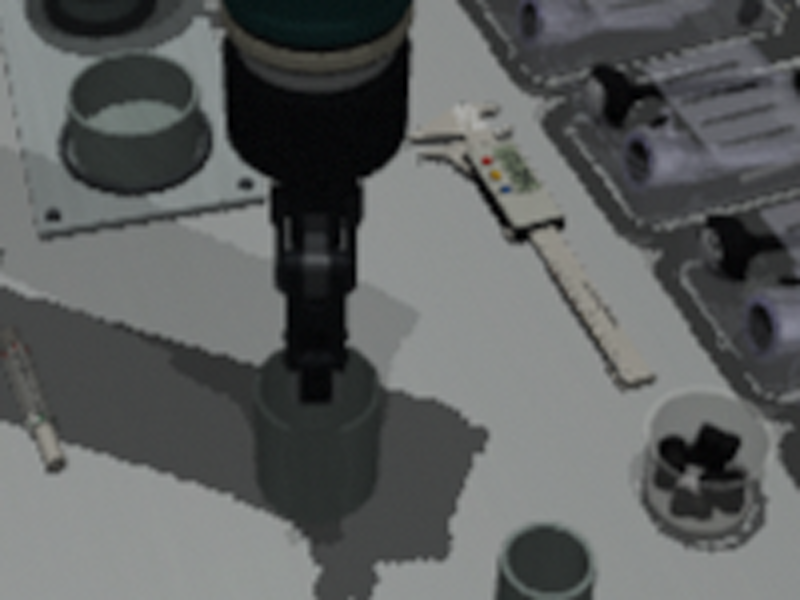

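The gripper (column about 317 in the crop) is centred over the medium cup. Now I'll go down and grip.

>>> drive_tool([
  [[0, 0, -30], 0, 85],
  [[0, 0, -55], 0, 85],
  [[0, 0, -63], 0, 85],
  [[0, 0, -63], 0, 85],
  [[0, 0, -63], 0, 85],
])

```text
clock: 3.55
tool_pos: [0.4815, -0.2583, 0.0348]
tcp_rot: [0.177, 0.984, -0.0, 0.001]
contact_force: [0.4, 0.1, 0.3]
finger_gap: 0.999
grasp_force: 0.0
```

>>> drive_tool([
  [[0, 0, 0], 0, 50],
  [[0, 0, 0], 0, 50],
  [[0, 0, 0], 0, 50],
  [[0, 0, 0], 0, 50],
  [[0, 0, 0], 0, 50],
])

```text
clock: 4.05
tool_pos: [0.4813, -0.2581, 0.0351]
tcp_rot: [0.177, 0.984, 0.0, 0.001]
contact_force: [-1.7, 1.0, 8.1]
finger_gap: 0.691
grasp_force: 63.0
```

>>> drive_tool([
  [[0, 0, 40], 0, 50],
  [[0, 0, 90], 0, 50],
  [[-3, 48, 100], 0, 50],
  [[-6, 96, 100], 0, 50],
  [[-9, 145, 100], 0, 50],
])

```text
clock: 4.55
tool_pos: [0.4715, -0.1114, 0.1345]
tcp_rot: [0.178, 0.984, 0.0, 0.001]
contact_force: [0.5, 0.8, -0.7]
finger_gap: 0.692
grasp_force: 65.7
```

>>> drive_tool([
  [[-3, 48, 0], 0, 50],
  [[-6, 90, 0], 0, 50],
  [[-7, 113, 0], 0, 50],
  [[-7, 113, 0], 0, 50],
  [[-7, 113, 0], 0, 50],
])

```text
clock: 5.05
tool_pos: [0.4645, 0.0004, 0.1337]
tcp_rot: [0.177, 0.984, 0.0, 0.0]
contact_force: [0.6, -0.4, -1.4]
finger_gap: 0.691
grasp_force: 65.7
```

Run:
```python
from h import *
d=shot("side","side3.png"); print(manip.state()["tool_pos"])
cv2.imwrite("pics/z3.png",cv2.resize(d[110:260,180:380],None,fx=4,fy=4,interpolation=cv2.INTER_CUBIC)[:,:,::-1])
```

```text
[ 0.46448527 -0.00054179  0.13359035]
```

View pics/z3.png

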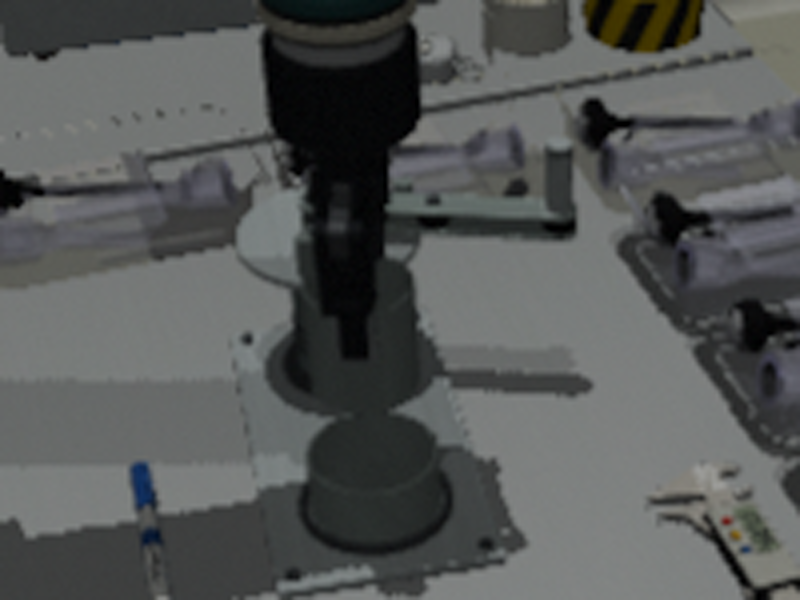

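Medium cup held above the large one. I'll check the side columns (bottom of the medium at about 270, large rim at about 273) against projections.

Run:
```python
from h import *
print(proj("side",[[.4645,-.0005,.099],[.4645,-.0005,.132],[.465,0,.048],[.465,0,.008],[.475,0,.048]]))
```

```text
[[271.80819856 206.08864658]
 [270.83387383 193.95214107]
 [273.38677292 223.70568728]
 [274.44142442 236.90730418]
 [277.60838799 222.74255808]]
```

>>> drive_tool([
  [[2, 0, -25], 0, 50],
  [[2, 0, -45], 0, 50],
  [[2, 0, -55], 0, 50],
  [[2, 0, -55], 0, 50],
])

```text
clock: 5.5
tool_pos: [0.4655, -0.0011, 0.0773]
tcp_rot: [0.179, 0.984, -0.001, -0.001]
contact_force: [-0.3, -0.4, -1.9]
finger_gap: 0.689
grasp_force: 65.6
```

Run:
```python
from h import *
d=shot("side","side4.png"); s=manip.state(); print(s["tool_pos"],s["contact_force"])
cv2.imwrite("pics/z4.png",cv2.resize(d[150:260,200:350],None,fx=5,fy=5,interpolation=cv2.INTER_CUBIC)[:,:,::-1])
```

```text
[ 0.46620764 -0.00086644  0.07810913] [-0.50401124  0.02289043 -1.1163348 ]
```

View pics/z4.png

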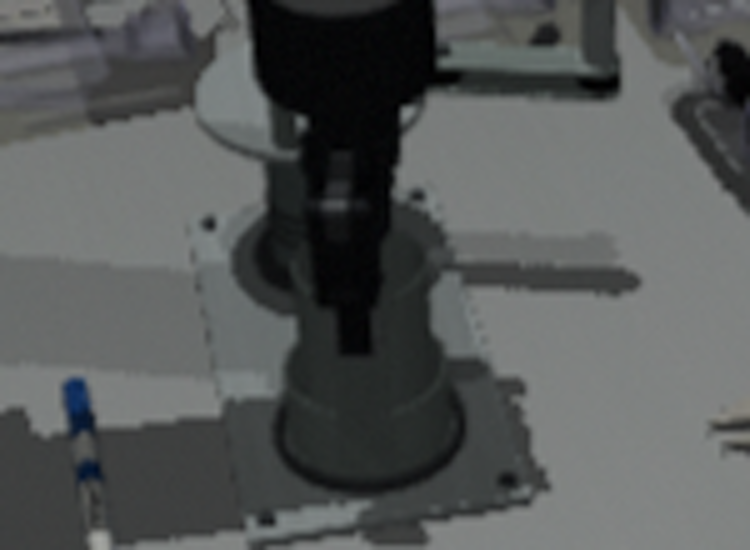

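The medium (edges 297–437 in the crop) is centred in the large cup (282–449), with its bottom already below the rim and no contact. I'll keep lowering.

>>> drive_tool([
  [[0, 0, -10], 0, 50],
  [[0, 0, -20], 0, 50],
  [[0, 0, -28], 0, 50],
  [[0, 0, -30], 0, 50],
  [[0, 0, -30], 0, 50],
])

```text
clock: 6.05
tool_pos: [0.4661, 0.0002, 0.0478]
tcp_rot: [0.178, 0.984, -0.0, -0.0]
contact_force: [0.6, -0.3, -1.8]
finger_gap: 0.692
grasp_force: 65.7
```

>>> drive_tool([
  [[0, 0, -2], 0, 50],
  [[0, 0, -2], 0, 50],
  [[0, 0, -2], 0, 50],
])

```text
clock: 6.35
tool_pos: [0.4666, 0.0003, 0.0471]
tcp_rot: [0.178, 0.984, 0.0, 0.0]
contact_force: [-1.2, -0.4, 6.0]
finger_gap: 0.689
grasp_force: 66.3
```

Floor contact, at the expected height. Release and lift.

>>> drive_tool([
  [[0, 0, 0], 0, 80],
  [[0, 0, 0], 0, 80],
  [[0, 0, 0], 0, 80],
  [[0, 0, 30], 0, 80],
  [[0, 0, 80], 0, 80],
])

```text
clock: 6.85
tool_pos: [0.4642, 0.0, 0.1249]
tcp_rot: [0.177, 0.984, -0.001, -0.003]
contact_force: [1.4, 0.7, 0.3]
finger_gap: 0.936
grasp_force: 0.0
```

>>> drive_tool([
  [[0, 0, 40], 0, 80],
  [[6, -48, 40], 0, 80],
  [[12, -96, 40], 0, 80],
  [[18, -144, 40], 0, 80],
  [[24, -192, 40], 0, 70],
])

```text
clock: 7.35
tool_pos: [0.4906, -0.1933, 0.1666]
tcp_rot: [0.177, 0.984, 0.0, 0.0]
contact_force: [1.0, 0.3, 0.5]
finger_gap: 0.822
grasp_force: 0.0
```

>>> drive_tool([
  [[6, -48, 0], 0, 70],
  [[12, -96, 0], 0, 70],
  [[18, -144, 0], 0, 70],
  [[24, -192, 0], 0, 70],
  [[36, -207, 0], 0, 70],
])

```text
clock: 7.85
tool_pos: [0.5236, -0.4056, 0.1664]
tcp_rot: [0.181, 0.983, -0.002, -0.0]
contact_force: [-1.0, -0.5, 0.3]
finger_gap: 0.819
grasp_force: 0.0
```

>>> drive_tool([
  [[0, 0, 0], 0, 65],
  [[0, 0, 0], 0, 65],
])

```text
clock: 8.05
tool_pos: [0.5261, -0.3979, 0.1655]
tcp_rot: [0.177, 0.984, 0.001, -0.001]
contact_force: [0.4, 0.8, -0.0]
finger_gap: 0.76
grasp_force: 0.0
```

Run:
```python
from h import *
d=shot("side","side5.png"); s=manip.state(); print(s["tool_pos"],s["contact_force"],s["finger_gap"])
a=cv2.resize(d[180:240,230:310],None,fx=5,fy=5,interpolation=cv2.INTER_CUBIC); b=cv2.resize(d[260:380,300:460],None,fx=5,fy=5,interpolation=cv2.INTER_CUBIC)[:600]
b=cv2.resize(b,None,fx=.5,fy=.5)
cv2.imwrite("pics/z5.png",np.hstack([a,b])[:,:,::-1])
print(proj("side",[[.5275,-.399,.092],[.466,0,.078]]))
```

```text
[ 0.52624913 -0.39710367  0.16566582] [-0.40431148  0.5473071  -0.55218185] 0.7639645945871866
[[375.64218239 339.62637052]
 [272.99232524 213.27938845]]
```

View pics/z5.png

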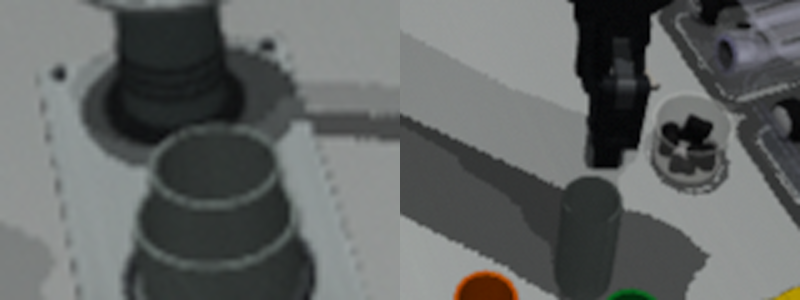

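Medium cup stands upright in the large one; its rim at (272.6,212.9) matches the predicted (273.0,213.3). Small cup rim at (376.6,340). Going down onto the small cup.

>>> drive_tool([
  [[2, -2, -40], 0, 65],
  [[2, -2, -75], 0, 65],
  [[2, -2, -103], 0, 65],
  [[2, -2, -103], 0, 65],
  [[2, -2, -103], 0, 65],
])

```text
clock: 8.6
tool_pos: [0.5287, -0.3996, 0.0638]
tcp_rot: [0.177, 0.984, 0.0, -0.0]
contact_force: [0.2, -0.3, 2.1]
finger_gap: 0.764
grasp_force: 0.0
```

>>> drive_tool([
  [[0, 0, 0], 0, 30],
  [[0, 0, 0], 0, 30],
  [[0, 0, 0], 0, 30],
  [[0, 0, 0], 0, 30],
  [[0, 0, 0], 0, 30],
])

```text
clock: 9.1
tool_pos: [0.5299, -0.4015, 0.0659]
tcp_rot: [0.177, 0.984, -0.001, 0.002]
contact_force: [0.0, 1.0, 6.2]
finger_gap: 0.448
grasp_force: 60.8
```

>>> drive_tool([
  [[0, 0, 45], 0, 30],
  [[0, 0, 90], 0, 30],
  [[-5, 40, 110], 0, 30],
  [[-12, 85, 110], 0, 30],
  [[-20, 130, 110], 0, 30],
])

```text
clock: 9.6
tool_pos: [0.5086, -0.2697, 0.1749]
tcp_rot: [0.178, 0.984, 0.0, 0.002]
contact_force: [0.7, 1.8, -1.1]
finger_gap: 0.443
grasp_force: 60.7
```

>>> drive_tool([
  [[-7, 48, 0], 0, 30],
  [[-14, 96, 0], 0, 30],
  [[-21, 144, 0], 0, 30],
  [[-28, 192, 0], 0, 30],
  [[-35, 230, 0], 0, 30],
])

```text
clock: 10.1
tool_pos: [0.4729, -0.0378, 0.174]
tcp_rot: [0.177, 0.984, 0.001, 0.001]
contact_force: [0.1, 0.3, -0.4]
finger_gap: 0.444
grasp_force: 60.7
```

>>> drive_tool([
  [[-8, 40, 0], 0, 30],
  [[-8, 40, 0], 0, 30],
  [[-8, 40, 0], 0, 30],
])

```text
clock: 10.4
tool_pos: [0.4655, 0.0, 0.174]
tcp_rot: [0.176, 0.984, 0.0, 0.001]
contact_force: [0.3, -0.4, -1.0]
finger_gap: 0.447
grasp_force: 60.7
```

Run:
```python
from h import *
d=shot("side","side6.png"); s=manip.state(); print(s["tool_pos"],s["contact_force"],s["finger_gap"])
cv2.imwrite("pics/z6.png",cv2.resize(d[130:250,200:350],None,fx=5,fy=5,interpolation=cv2.INTER_CUBIC)[:,:,::-1])
b=s["tool_pos"]-np.array([0,0,.064])
print(proj("side",[b,b+[0,0,.03],[.466,0,.078]]))
```

```text
[ 0.46572776 -0.00115673  0.17388483] [-0.90582807  0.34704719 -0.20815847] 0.4479952130897139
[[272.11479887 202.19485256]
 [271.23024255 191.02867991]
 [272.99232524 213.27938845]]
```

View pics/z6.png

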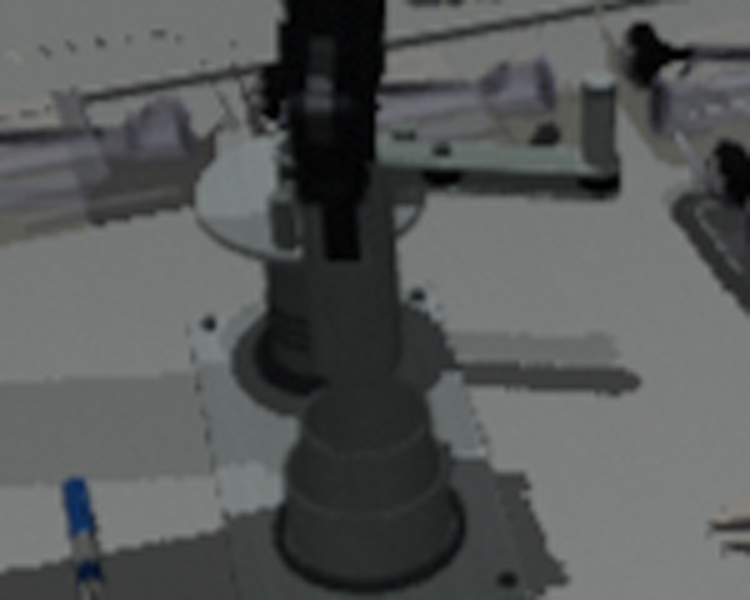

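The small cup's axis (about 270.2) is 1 px left of where it should be and the medium rim is at 273.1, so I'll shift +2 mm in x and lower.

>>> drive_tool([
  [[2, 1, -20], 0, 30],
  [[2, 1, -35], 0, 30],
  [[2, 1, -45], 0, 30],
  [[2, 1, -50], 0, 30],
  [[2, 1, -50], 0, 30],
])

```text
clock: 10.95
tool_pos: [0.4672, -0.0006, 0.1229]
tcp_rot: [0.178, 0.984, -0.0, -0.0]
contact_force: [-0.0, 0.5, -0.6]
finger_gap: 0.447
grasp_force: 60.7
```

>>> drive_tool([
  [[0, 0, -12], 0, 30],
  [[0, 0, -24], 0, 30],
  [[0, 0, -34], 0, 30],
  [[0, 0, -40], 0, 30],
  [[0, 0, -40], 0, 30],
])

```text
clock: 11.45
tool_pos: [0.4671, 0.0002, 0.0824]
tcp_rot: [0.178, 0.984, -0.0, -0.001]
contact_force: [0.1, -0.0, -1.5]
finger_gap: 0.447
grasp_force: 60.7
```

>>> drive_tool([
  [[0, 0, -2], 0, 30],
  [[0, 0, -2], 0, 30],
  [[0, 0, -2], 0, 30],
])

```text
clock: 11.75
tool_pos: [0.4676, 0.0001, 0.0818]
tcp_rot: [0.178, 0.984, 0.0, 0.0]
contact_force: [-1.5, 0.3, 6.1]
finger_gap: 0.442
grasp_force: 61.5
```

Seated: the contact height is exactly 16 mm above the grip height. Release, lift and look.

>>> drive_tool([
  [[0, 0, 0], 0, 60],
  [[0, 0, 0], 0, 60],
  [[0, 0, 5], 0, 60],
  [[0, 0, 40], 0, 60],
  [[0, 0, 85], 0, 60],
])

```text
clock: 12.25
tool_pos: [0.4659, -0.0, 0.166]
tcp_rot: [0.178, 0.984, -0.001, -0.002]
contact_force: [1.2, 0.5, 0.3]
finger_gap: 0.699
grasp_force: 0.0
```

>>> drive_tool([
  [[0, 0, 50], 0, 60],
  [[40, 22, 50], 0, 60],
  [[80, 45, 50], 0, 60],
  [[120, 67, 50], 0, 60],
  [[140, 78, 50], 0, 60],
])

```text
clock: 12.75
tool_pos: [0.61, 0.0812, 0.2167]
tcp_rot: [0.176, 0.984, 0.001, 0.001]
contact_force: [-0.6, -0.1, 0.3]
finger_gap: 0.7
grasp_force: 0.0
```

>>> drive_tool([
  [[0, 0, 0], 0, 60],
  [[0, 0, 0], 0, 60],
])

```text
clock: 12.95
tool_pos: [0.607, 0.078, 0.2158]
tcp_rot: [0.177, 0.984, -0.001, -0.001]
contact_force: [0.1, -0.5, 0.3]
finger_gap: 0.701
grasp_force: 0.0
```

Run:
```python
from h import *
d=shot("side","side7.png"); s=manip.state(); print(s["tool_pos"],s["q"],s["finger_gap"])
cv2.imwrite("pics/z7.png",cv2.resize(d[90:230,210:370],None,fx=4,fy=4,interpolation=cv2.INTER_CUBIC)[:,:,::-1])
print(proj("side",[[.4665,0,.108],[.4665,0,.078],[.6075,.078,.177],[.6075,.078,.132]]))
piv=np.array([.4816,.1365]);r=np.array([.1264,-.0588])
for a in np.linspace(0,1.25,11):
    c,q=np.cos(a),np.sin(a); print(a.round(3),((np.array([[c,q],[-q,c]])@r-r)*1000).round(0))
```

```text
[0.60656357 0.07745661 0.21604932] [-0.52363815  0.43672888  0.45163128  1.73988724 -0.21830809  1.01615832
  1.22019839] 0.7009911520719347
[[272.36311657 202.51090706]
 [273.2078562  213.23160858]
 [320.20281949 146.65740402]
 [320.13953786 163.35476326]]
0.0 [0. 0.]
0.125 [ -8. -15.]
0.25 [-18. -29.]
0.375 [-30. -42.]
0.5 [-44. -53.]
0.625 [-58. -63.]
0.75 [-74. -70.]
0.875 [-91. -76.]
1.0 [-108.  -79.]
1.125 [-125.  -81.]
1.25 [-142.  -80.]
```

View pics/z7.png

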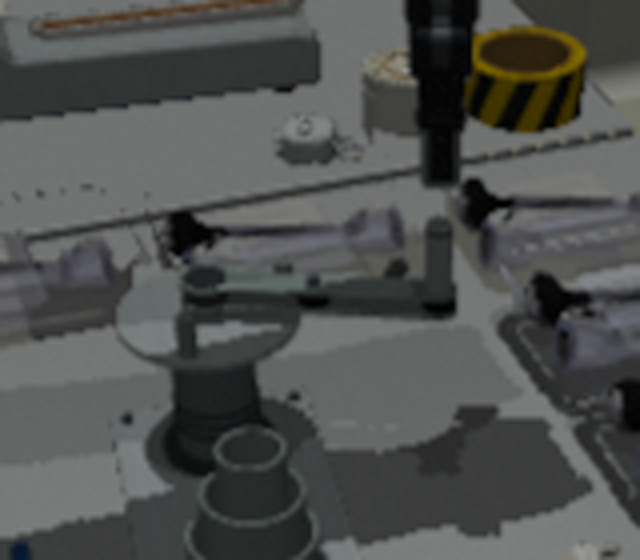

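All three cups are nested: the small rim at (272.6,202.2) matches the predicted (272.4,202.5). The post top at (319.7,146.5) also matches. Descend and grip the post.

>>> drive_tool([
  [[0, 0, -30], 0, 60],
  [[0, 0, -55], 0, 60],
  [[0, 0, -74], 0, 60],
  [[0, 0, -74], 0, 60],
  [[0, 0, -74], 0, 60],
])

```text
clock: 13.5
tool_pos: [0.6071, 0.0776, 0.143]
tcp_rot: [0.178, 0.984, -0.0, 0.0]
contact_force: [0.4, -0.4, -0.1]
finger_gap: 0.705
grasp_force: 0.0
```

>>> drive_tool([
  [[0, 0, 0], 0, 5],
  [[0, 0, 0], 0, 5],
  [[0, 0, 0], 0, 5],
  [[0, 0, 0], 0, 5],
  [[0, 0, 0], 0, 5],
])

```text
clock: 14.0
tool_pos: [0.6082, 0.0791, 0.1435]
tcp_rot: [0.177, 0.984, 0.001, 0.001]
contact_force: [-1.2, 2.5, 5.8]
finger_gap: 0.168
grasp_force: 58.4
```

>>> drive_tool([
  [[0, 0, 0], 0, 5],
  [[0, 0, 0], 0, 5],
])

```text
clock: 14.2
tool_pos: [0.6083, 0.0791, 0.1436]
tcp_rot: [0.177, 0.984, 0.001, 0.001]
contact_force: [-0.8, 2.1, 5.7]
finger_gap: 0.172
grasp_force: 58.4
```

>>> drive_tool([
  [[-8, -15, 0], -0.07, 5],
  [[-18, -29, 0], -0.13, 5],
  [[-30, -42, 0], -0.2, 5],
  [[-44, -53, 0], -0.26, 5],
  [[-58, -63, 0], -0.33, 5],
])

```text
clock: 14.7
tool_pos: [0.5514, 0.0164, 0.1435]
tcp_rot: [0.338, 0.941, 0.002, 0.002]
contact_force: [3.8, 7.5, 2.9]
finger_gap: 0.169
grasp_force: 59.5
```

>>> drive_tool([
  [[-16, -7, 0], -0.07, 5],
  [[-33, -13, 0], -0.13, 5],
  [[-50, -16, 0], -0.2, 5],
  [[-67, -18, 0], -0.26, 5],
  [[-67, -18, 0], -0.26, 5],
])

```text
clock: 15.2
tool_pos: [0.4845, -0.003, 0.1436]
tcp_rot: [0.457, 0.889, 0.002, 0.003]
contact_force: [8.5, -1.0, -4.7]
finger_gap: 0.167
grasp_force: 59.0
```

>>> drive_tool([
  [[-6, 0, 0], -0.03, 5],
  [[-12, 1, 0], -0.06, 5],
  [[-16, 1, 0], -0.06, 5],
  [[-16, 1, 0], -0.06, 5],
])

```text
clock: 15.6
tool_pos: [0.4696, -0.0029, 0.1435]
tcp_rot: [0.483, 0.876, 0.001, 0.004]
contact_force: [7.0, -2.0, -1.0]
finger_gap: 0.166
grasp_force: 59.4
```

>>> drive_tool([
  [[-3, 0, 0], 0, 5],
  [[-3, 0, 0], 0, 5],
])

```text
clock: 15.8
tool_pos: [0.4678, -0.0027, 0.1436]
tcp_rot: [0.483, 0.876, 0.002, 0.005]
contact_force: [9.6, -1.7, -4.2]
finger_gap: 0.172
grasp_force: 59.2
```

>>> drive_tool([
  [[-2, 0, 0], 0, 5],
  [[-2, 0, 0], 0, 5],
])

```text
clock: 16.0
tool_pos: [0.4673, -0.0026, 0.1436]
tcp_rot: [0.483, 0.876, 0.002, 0.006]
contact_force: [15.7, -1.4, -10.1]
finger_gap: 0.167
grasp_force: 58.9
```

>>> drive_tool([
  [[-1, 0, 0], 0, 5],
  [[-1, 0, 0], 0, 5],
  [[-1, 0, 0], 0, 5],
  [[-1, 0, 0], 0, 5],
])

```text
clock: 16.4
tool_pos: [0.4672, -0.0026, 0.1437]
tcp_rot: [0.483, 0.876, 0.003, 0.007]
contact_force: [18.2, -0.5, -12.3]
finger_gap: 0.161
grasp_force: 58.8
```

Run:
```python
from h import *
d=shot("side","side8.png"); t=shot("top","top8.png"); s=manip.state(); print(s["tool_pos"],s["contact_force"],s["moment"],s["q"][6])
b=cv2.imread("pics/side7.png")[:,:,::-1]
# nested set lower walls & rims still where they were? compare patch below arm
p=b[205:245,262:284]; m=cv2.matchTemplate(d[195:255,250:296],p,cv2.TM_CCOEFF_NORMED); print(cv2.minMaxLoc(m))
```

```text
[ 0.46718272 -0.00259555  0.14367495] [ 19.09224781  -1.28272643 -12.09451329] [-0.49554506 -3.32148036 -0.53384594] 0.7644186409174507
(-0.14679649472236633, 0.5754750370979309, (11, 1), (12, 10))
```

The arm is solid against its stop: the tool has stalled and the force is rising. The cups haven't moved. Handing in.

```bash
python3 -c "
from cell import manip; print(manip.close_job())"
```

```text
the job is handed in; nothing more can be done
None
```

I nested the medium cup in the large one and the small in the medium, swung the sprung arm to its stop, and handed the job in at about 16.5 s with the gripper still holding the post; no verdict came back.

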